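Find the hidden catch of the tilt-out drawer

ROBOT

A 6-joint arm with a two-finger parallel gripper is mounted at the origin on the work surface. World frame = base frame: x ahead of the robot, y to its left, z up, the work surface at z = 0. Lengths are in m, angles in rad, forces in N, time in s.
With the tool pointing down it reaches from about 0.375 to 0.975 m from the base axis. Payload 3.8 kg.
Tool frame: the origin (TCP) lies between the finger pads; the fingertips stand 17 mm ahead of it and the grasp point (between the pads) lies 2 mm behind it; y points along the fingers, z is the direction in which the jaws open and shut, and the axes are right-handed (so a half turn about y gives the same grasp; the last joint's range is limited). The gripper opens to 85 mm and grips with 20 to 120 N. Pads are 22 mm wide; open, the fingers measure 114 mm over their backs; the gripper's body (76 mm by 85 mm) begins 54 mm behind the grasp point. The pads swing forward as they close: fully open they stand 13 mm farther back than shut.
Start: joints at [-1.326, 0.264, 1.604, -0, 1.274, -0.037], TCP at [0.188, -0.648, 0.248] pointing down, gripper open.
Joint ranges: [-2.63, 2.63], [-0.94, 2.18], [0.31, 2.57], [-1.31, 4.45], [0, 2.66], [-2.55, 2.55]. Speed limits (rad/s): [2.57, 2.57, 3.14, 3.14, 3.14, 3.14].

INTERFACE

Orientations are given as a rotation vector (axis times angle).
In Python, from workcell import bot, eyes, nets gives the robot as it stands. The module is installed in compiled form; this text tells all that it offers.
- The arm moves only by the tool jog_arm, never from a script. Its arguments are lists of equal length, an entry for each row: "turn": the turn, a rotation vector about the tool's x, y, z in rad, a list of three; "slide": the shift along the tool's x, y, z in mm, a list of three; "grip": the opening in per cent of the stroke, from 0 (shut) to 100 (fully open). A call has 1 to 5 rows; each row shifts and turns the commanded pose from where the row before left it, along the tool's axes as they then stand; what a row does not reach is not made up. A row lasts 1/10 s, in which the tool goes at most 50 mm and 8.59 degrees, less where a joint would pass 70% of its speed; a pose out of reach is approached as far as the arm can. A call with a gripper value outside its range is refused whole. The fingers move at their own pace and stop on an object; "newtons" is the grip in N (left out, the last holds). Time passes only in rows, so rows that do not move let the fingers close. It gives the time, the measured TCP pose, the force and the opening at its end, in the units of the state.
- bot.read_state(): the state, without advancing time (a new reading comes with each control period).
- eyes.read_camera(name): name is "scene" or "top" or "wrist"; returns a dict with "img" (384x512x3 uint8, red, green, blue), "depth" (384x512 float32, m along the optical axis (not along the pixel's ray), 0 where there is no reading), "intrinsics" (3x3 intrinsics, pixels), "position" and "rotation" of the camera in the world. Camera axes: x right, y down, z forward; pixel columns grow to the right and rows downward; lengths in m; the calibration is good to about 2 mm. The wrist camera is an equidistant fisheye: a pixel r from the principal point sees the ray r / f radians off the axis. A picture is of the moment at which its call begins.
- bot.finish_job(): hands the job in, once; it reports no verdict.
Trained networks look in a picture, given as the dict that the camera call returned (one of the last four; its "shot" number tells which), for a name from the list of things; names that differ only in an ending like _2 or _b are one class to them, and where a whole thing is asked for, a point or a joint stands for the part that bears it (a point fixed in the world has none). Each returns a list of dicts, best first, with "conf" (0 to 1); they miss things now and then, are a little off and sometimes report something else, mostly with a low value. They report only what shows in the picture. A call takes as long as a camera call.
- nets.search_frame(thing, picture): "xyz" ([x, y, z] in m, in the coordinates of the camera as it stood for that picture, good to about 4 mm: the middle of the surface that is visible of it).
The state is a dict: "time": time; "q": joint angles; "joint_vel": joint speeds; "joint_torque": joint torques, N m; "tool_pos": TCP position; "tcp_rot": TCP orientation; "wrist_force": force on the tool from outside, world axes, zero at the start; "torque": the same for the moment, N m; "width": opening from 0.0 (shut) to 1.0 (fully open).
Only numpy, scipy, OpenCV 4.12 (cv2) and the standard library are available. Lean on these libraries where they do the work, as an engineer would, in place of code of your own. Each camera call takes 0.05 s, during which the arm holds its last target.

TASK

The tilt-out drawer of the plywood unit has no handle: one of the eight flush wooden tiles in the unit's flat top is a hidden catch. Feel across the tiles with a fingertip until you find the one that gives, and press it fully in so that the drawer tips open on its own. Do not touch the drawer itself, leave everything else standing where it is, and finish clear with the drawer left open.

Things in the scene. Friction and masses are not known exactly. Their poses are not given: they have to be found in the camera images.
- unit: plywood drawer unit fixed on the bench, 200 deep (its x) x 360 wide (its y) x 140 mm high; origin at the centre of its underside, z up; its open front with the tilt-out drawer is at -x (toward the robot). Its flat top is 140 mm above the bench
- panel (a point): centre of the unit's flat top, at its surface, axes as the unit's. Eight identical square wooden tiles, 50 x 50 mm, lie flush in the top in two rows of four: centres at x = -26, +26 and y = -78, -26, +26, +78 mm from here, 2 mm grooves between. Seven are solid and never give; one, the same to the eye, is the catch. Which one differs from run to run
- catch (a joint): how far the hidden catch tile is pressed in, m: 0 = flush with the top, 0.008 = fully in. It gives way straight down over 8 mm against about 3 to 6 N (more if struck fast), has no spring and stays where it is left. Pressing it drives the drawer open in proportion: 8 mm gives 0.32 rad
- drawer: tilt-out drawer in the unit's front, plywood front 12 thick x 322 wide x 94 mm high, no handle; origin at the centre of its lower outer edge, on its hinge line, 22 mm above the bench; its z is up when shut and leans toward the unit's -x as it opens: 0 rad = shut, 0.32 rad = fully open (top edge then about 30 mm out from the unit). Not to be touched
- skewer_mug: white ceramic mug of wooden skewers, 82 mm across, handle at its +y, skewer tips up to 205 mm above the bench; origin at the centre of its underside; stands beside the unit, 25 cm or more to one side of the middle. Leave in place
- canister: stainless canister with twist cap, 94 mm across, 155 mm tall; origin at the centre of its underside; stands beside the unit on the other side from the mug. Leave in place
- salt_tin: small closed steel tin, 40 mm across, 42 mm tall; origin at the centre of its underside; stands on the unit's top near one side edge, about 147 mm from the middle along the unit's y, clear of the tiles. Leave in place
- cutter: aluminium ring cutter, 38 mm across, 25 mm tall; origin at the centre of its underside; on the unit's top near the other side edge, about 147 mm from the middle. Leave in place
- cupcake_tray: aluminium six-cup cupcake tray, 190 (x) x 270 (y) x 31 mm high, origin at the centre of its underside; on the bench at the right. Leave in place
- mat_roller: green hard silicone mat roller, drum 44 across x 120 mm along y, handle to its +x, 145 mm long; origin under the drum's centre; on the bench at the left. Leave in place
- spatula: kitchen spatula lying on the bench behind the unit, 240 mm long; origin on its underside, its x runs along it. Leave in place

How it is judged:
By the outcome, as a careful person would: the job done as asked, in the order asked, and still so for the second after the job is handed in, with the robot touching nothing.
It also fails if it takes over 61 s, if anything falls off the work surface, if the arm or the gripper's body presses on something with over 40 N, if the wrist force passes 120 N, or if a joint passes its speed limit or range.

## Working session

There is one attempt and no reset: what is moved stays moved. The work goes in short steps, Python scripts to look and compute and a tool call to move; the robot and the scene stay as the last step left them, time stands still between calls to the robot, and variables do not carry over. Pictures are saved under pics/ and viewed, and the job is handed in when it is done.

Besides the shell and the picture viewer there is one more tool, called after "Request:" as name(argument=value, ...), one argument or row to a line, values as JSON. jog_arm: Moves the arm, as the interface text tells. Its arguments: {"type":"object","properties":{"turn":{"type":"array"},"slide":{"type":"array"},"grip":{"type":"array"},"newtons":{"type":"number"}},"required":["turn","slide","grip"]}

```bash
mkdir -p pics; python3 - <<'E'
from workcell import bot, eyes, nets
import cv2,numpy as np,pickle
s=bot.read_state();print({k:np.round(v,3) for k,v in s.items()})
for n in("scene","top"):
    p=eyes.read_camera(n);cv2.imwrite(f"pics/{n}0.png",p["img"][:,:,::-1]);pickle.dump(p,open(f"{n}0.pkl","wb"))
    R=np.array(p["rotation"]);
    print(n,np.round(p["position"],3),np.round(R,3).tolist(),p["intrinsics"].tolist() if hasattr(p["intrinsics"],'tolist') else p["intrinsics"])
    if n=="top":
        for t in("unit","drawer","salt_tin","cutter","skewer_mug","canister"):
            r=nets.search_frame(t,p)
            for d in r[:2]: print(t,round(d["conf"],2),np.round(R@np.array(d["xyz"])+p["position"],3))
E
```

```text
{'time': np.float64(0.0), 'q': array([-1.326,  0.265,  1.605, -0.   ,  1.274, -0.037]), 'joint_vel': array([0.   , 0.   , 0.   , 0.   , 0.   , 0.001]), 'joint_torque': array([-0.0000e+00, -5.1511e+01, -3.6731e+01,  0.0000e+00,  1.3000e-02,
        0.0000e+00]), 'tool_pos': array([ 0.188, -0.648,  0.247]), 'tcp_rot': array([-0.294,  2.073, -2.068]), 'wrist_force': array([ 0.229, -0.796, -0.03 ]), 'torque': array([-0.066,  0.021,  0.004]), 'width': np.float64(0.994)}
scene [0.415 0.81  1.057] [-0.312, 2.84, -1.074] [[358.0594649935049, 0.0, 256.73455612547866], [0.0, 358.0594649935049, 188.84532123677954], [0.0, 0.0, 1.0]]
top [ 0.288 -0.004  1.527] [-2.129, 2.072, -0.227] [[349.82541589337757, 0.0, 258.89668668600194], [0.0, 349.82541589337757, 186.38399887807228], [0.0, 0.0, 1.0]]
unit 0.65 [ 0.122 -0.17   1.36 ]
drawer 0.67 [0.316 0.024 1.554]
drawer 0.55 [ 0.13  -0.162  1.368]
salt_tin 0.45 [-0.294 -0.586  0.944]
salt_tin 0.31 [ 0.062 -0.23   1.301]
cutter 0.49 [0.667 0.375 1.905]
skewer_mug 0.72 [0.668 0.376 1.907]
canister 0.63 [-0.454 -0.746  0.785]
```

View pics/top0.png

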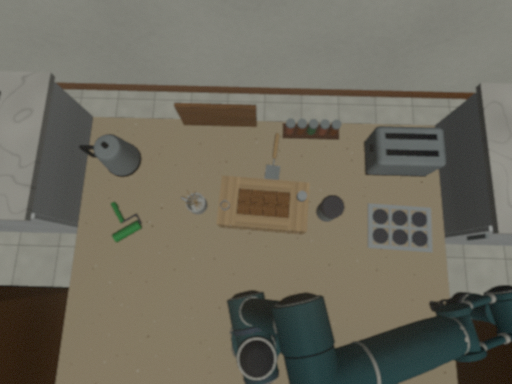

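View pics/scene0.png

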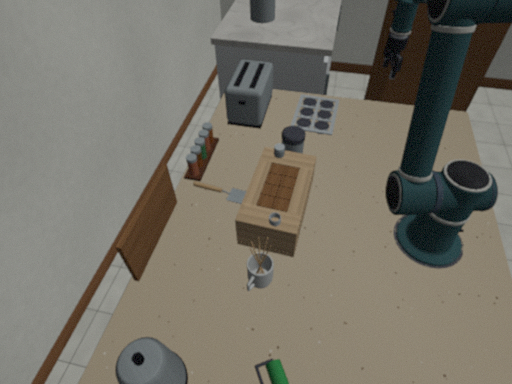

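The top view shows the unit around (263,205), with the tiles spanning columns 237–290 and rows 190–217. The tin is at (302,196), the cutter at (225,204), the mug at (196,204) and the canister at (330,207). Next I'll measure the tile field from both views.

```bash
cat >h.py <<'E'
import numpy as np,cv2,pickle
from scipy.spatial.transform import Rotation as Ro
def ray(p,u,v):
    K=np.array(p["intrinsics"]);R=Ro.from_rotvec(p["rotation"]).as_matrix()
    return R@np.array([(u-K[0,2])/K[0,0],(v-K[1,2])/K[1,1],1.])
def at_z(p,u,v,z):
    d=ray(p,u,v);c=np.array(p["position"]);return c+d*(z-c[2])/d[2]
def depthpt(p,u,v):
    return np.array(p["position"])+ray(p,u,v)*p["depth"][int(round(v)),int(round(u))]
E
python3 - <<'E'
from h import *
for n,(x0,x1,y0,y1) in {"top":(225,300,180,228),"scene":(240,310,150,225)}.items():
    p=pickle.load(open(n+"0.pkl","rb"));im=p["img"]
    hsv=cv2.cvtColor(im,cv2.COLOR_RGB2HSV).astype(int)
    m=((hsv[...,1]>95)&(hsv[...,2]<150)&(hsv[...,0]<20)).astype(np.uint8);mm=np.zeros_like(m);mm[y0:y1,x0:x1]=m[y0:y1,x0:x1]
    mm=cv2.morphologyEx(mm,cv2.MORPH_CLOSE,np.ones((3,3)))
    k,l,st,ce=cv2.connectedComponentsWithStats(mm);i=1+np.argmax(st[1:,4]);mm=(l==i).astype(np.uint8)
    print(n,st[i],ce[i])
    c=max(cv2.findContours(mm,0,2)[0],key=cv2.contourArea)[:,0]
    W=np.array([at_z(p,u,v,.14)[:2] for u,v in c])
    r=cv2.minAreaRect((W*1000).astype(np.float32));print("rect mm",r)
    print("depth z centre",depthpt(p,*ce[i]), "z0.14:",at_z(p,*ce[i],.14))
    big=cv2.resize(im[y0-20:y1+20,x0-20:x1+20],None,fx=6,fy=6,interpolation=2)
    cv2.imwrite(f"pics/{n}z.png",cv2.resize(big,(min(800,big.shape[1]),min(600,big.shape[0])))[:,:,::-1])
E
```

```text
top [ 235  186   57   35 1518] [263.20421607 202.92028986]
rect mm ((532.6058959960938, -8.9354248046875), (219.61148071289062, 133.5871124267578), 87.85786437988281)
depth z centre [ 0.53414521 -0.00911736  0.137578  ] z0.14: [ 0.5337168  -0.00910783  0.14      ]
scene [ 257  163   43   49 1365] [278.28644689 186.93553114]
rect mm ((534.5165405273438, -11.132423400878906), (209.16534423828125, 106.03888702392578), 86.83688354492188)
depth z centre [ 0.53436546 -0.00125815  0.14304136] z0.14: [ 0.53476169 -0.00395597  0.14      ]
```

View pics/topz.png

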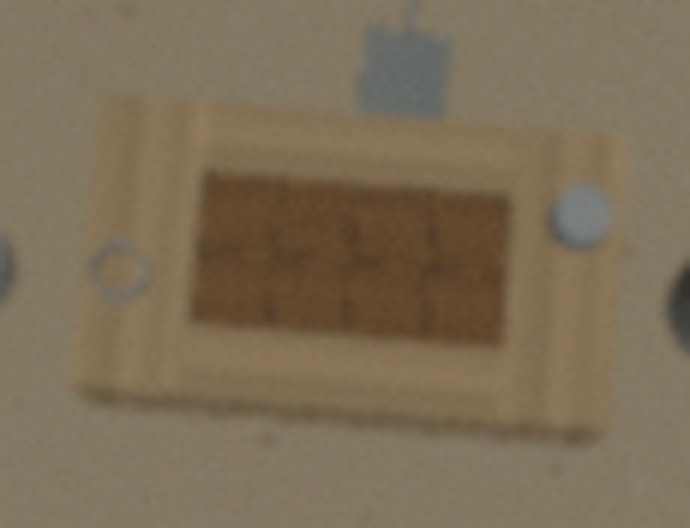

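View pics/scenez.png

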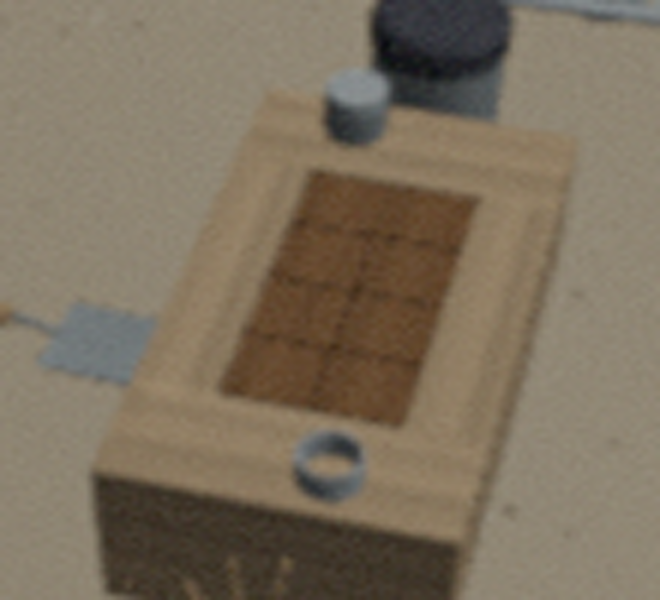

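```bash
python3 - <<'E'
from h import *
from scipy.optimize import least_squares
T=pickle.load(open("top0.pkl","rb"));S=pickle.load(open("scene0.pkl","rb"))
tc=[(205+(u-2.5)/6,160+(v-2.5)/6) for u,v in [(205,172),(512,195),(500,346),(190,322)]]
sc=[(220+(u-2.5)/6,130+(v-2)/5.217) for u,v in [(220,392),(312,170),(482,198),(403,425)]]
# order: (+x,+y),(+x,-y),(-x,-y),(-x,+y)
loc=np.array([(.051,.103),(.051,-.103),(-.051,-.103),(-.051,.103)])
def fit(lst):
    def f(a):
        c,s=np.cos(a[2]),np.sin(a[2]);P=loc@np.array([[c,s],[-s,c]])+a[:2]
        return np.concatenate([(np.array(w)-P).ravel() for w in lst])
    r=least_squares(f,[.53,0,0]);print(np.round(r.x,4),"res mm",np.round(r.fun*1e3,1));return r.x
wt=[at_z(T,*c,.14)[:2] for c in tc];ws=[at_z(S,*c,.14)[:2] for c in sc]
fit([wt]);fit([ws]);a=fit([wt,ws]);np.save("panel.npy",a)
# z from two views triangulation of each corner
for c1,c2 in zip(tc,sc):
    d1,d2=ray(T,*c1),ray(S,*c2);A=np.c_[d1,-d2];b=np.array(S["position"])-T["position"]
    t=np.linalg.lstsq(A,b,rcond=None)[0];print("tri",np.round((T["position"]+d1*t[0]+S["position"]+d2*t[1])/2,4))
c,s=np.cos(a[2]),np.sin(a[2])
for x in(-.026,.026):
    for y in(.078,.026,-.026,-.078): print((x,y),np.round(a[:2]+[c*x-s*y,s*x+c*y],4))
from workcell import bot
st=bot.read_state();print(Ro.from_rotvec(st["tcp_rot"]).as_matrix().round(3))
E
```

```text
[ 0.535 -0.009 -0.053] res mm [ 0.1  0.4  0.6 -1.6 -0.1  0.2 -0.5  0.9]
[ 0.5342 -0.0121 -0.0553] res mm [ 0.4  0.9  1.5 -0.4 -1.8 -0.4 -0.1 -0.1]
[ 0.5346 -0.0106 -0.0541] res mm [ 0.4  2.1  1.1  0.1  0.4  1.7 -0.2  2.5  0.1 -0.7  1.  -2.1 -2.4 -1.9
 -0.4 -1.6]
tri [0.5907 0.0914 0.1433]
tri [ 0.5805 -0.1159  0.1423]
tri [ 0.4767 -0.1085  0.1443]
tri [0.4884 0.0972 0.1447]
(-0.026, 0.078) [0.5128 0.0687]
(-0.026, 0.026) [0.51   0.0168]
(-0.026, -0.026) [ 0.5072 -0.0351]
(-0.026, -0.078) [ 0.5044 -0.087 ]
(0.026, 0.078) [0.5648 0.0659]
(0.026, 0.026) [0.562 0.014]
(0.026, -0.026) [ 0.5591 -0.0379]
(0.026, -0.078) [ 0.5563 -0.0898]
[[-0.961 -0.     0.278]
 [-0.278  0.    -0.961]
 [-0.    -1.    -0.   ]]
```

Request:
jog_arm(
  turn=[
    [0, -0.137, 0],
    [0, -0.137, 0],
    [0, -0.137, 0],
    [0, -0.137, 0],
    [0, -0.137, 0],
  ],
  slide=[
    [0, 0, 0],
    [0, 0, 0],
    [0, 0, 0],
    [0, 0, 0],
    [0, 0, 0],
  ],
  grip=[0, 0, 0, 0, 0],
  newtons=40,
)

```text
time: 0.9
tool_pos: [0.1877, -0.6484, 0.2483]
tcp_rot: [-0.864, 1.635, -1.635]
wrist_force: [0.0, -0.8, 0.0]
width: 0.144
```

Request:
jog_arm(
  turn=[
    [0, -0.137, 0],
    [0, -0.137, 0],
    [0, -0.137, 0],
    [0, -0.139, 0],
    [0, 0, 0],
  ],
  slide=[
    [0, 0, 0],
    [0, 0, 0],
    [0, 0, 0],
    [0, 0, 0],
    [0, 0, 0],
  ],
  grip=[0, 0, 0, 0, 0],
)

```text
time: 1.4
tool_pos: [0.1877, -0.6484, 0.2483]
tcp_rot: [-1.183, 1.249, -1.249]
wrist_force: [0.3, -0.1, -0.7]
width: 0.003
```

```bash
cat >>h.py <<'E'
def go(p=None,q=None):
    from workcell import bot
    st=bot.read_state();R=Ro.from_rotvec(st["tcp_rot"]).as_matrix();a=np.load("panel.npy")
    c,s=np.cos(a[2]),np.sin(a[2]);P=np.array(st["tool_pos"])
    d=P[:2]-a[:2];print("t",st["time"],"panel xy mm",np.round(1e3*np.array([c*d[0]+s*d[1],-s*d[0]+c*d[1]]),1),"z",P[2].round(4),"F",np.round(st["wrist_force"],2),"w",st["width"])
    print("tool axes in panel frame\n",np.round(np.array([[c,s,0],[-s,c,0],[0,0,1]])@R,3))
    if p: 
        x,y,z=p;W=np.r_[a[0]+c*x-s*y,a[1]+s*x+c*y,z];print("slide mm",np.round(1e3*R.T@(W-P),1))
E
python3 -c "
from h import *
go((-.026,-.078,.247))"
```

```text
t 1.4 panel xy mm [-311.9 -655.6] z 0.2483 F [ 0.32 -0.12 -0.69] w 0.0027580891374610964
tool axes in panel frame
 [[ 0.  0.  1.]
 [-1. -0.  0.]
 [ 0. -1.  0.]]
slide mm [-577.5    1.3  286.1]
```

Request:
jog_arm(
  turn=[
    [0, 0, 0],
    [0, 0, 0],
    [0, 0, 0],
    [0, 0, 0],
    [0, 0, 0],
  ],
  slide=[
    [-44, 0, 22],
    [-44, 0, 22],
    [-44, 0, 22],
    [-44, 0, 22],
    [-44, 0, 22],
  ],
  grip=[0, 0, 0, 0, 0],
)

```text
time: 1.9
tool_pos: [0.31, -0.433, 0.2484]
tcp_rot: [-1.181, 1.252, -1.253]
wrist_force: [0.1, -0.3, 0.1]
width: 0.001
```

Request:
jog_arm(
  turn=[
    [0, 0, 0],
    [0, 0, 0],
    [0, 0, 0],
    [0, 0, 0],
    [0, 0, 0],
  ],
  slide=[
    [-44, 0, 22],
    [-44, 0, 22],
    [-44, 0, 22],
    [-44, 0, 22],
    [-44, 0, 22],
  ],
  grip=[0, 0, 0, 0, 0],
)

```text
time: 2.4
tool_pos: [0.4318, -0.2191, 0.2487]
tcp_rot: [-1.181, 1.251, -1.253]
wrist_force: [0.7, -0.5, 0.3]
width: 0.004
```

Request:
jog_arm(
  turn=[
    [0, 0, 0],
    [0, 0, 0],
    [0, 0, 0],
    [0, 0, 0],
    [0, 0, 0],
  ],
  slide=[
    [-44, 0, 22],
    [-44, 0, 22],
    [-44, 0, 22],
    [-5, 0, 0],
    [0, 0, 0],
  ],
  grip=[0, 0, 0, 0, 0],
)

```text
time: 2.9
tool_pos: [0.5047, -0.0863, 0.2483]
tcp_rot: [-1.184, 1.248, -1.248]
wrist_force: [-0.2, 0.3, -0.1]
width: 0.003
```

```bash
python3 - <<'E'
from h import *
from workcell import eyes
go((-.026,-.078,.175))
p=eyes.read_camera("wrist");pickle.dump(p,open("w1.pkl","wb"));cv2.imwrite("pics/w1.png",p["img"][:,:,::-1])
p=eyes.read_camera("scene");cv2.imwrite("pics/s1.png",cv2.resize(p["img"][100:260,180:400],None,fx=3.5,fy=3.5)[:,:,::-1])
E
```

```text
t 2.9 panel xy mm [-25.8 -77.3] z 0.2483 F [-0.15  0.32 -0.11] w 0.0030032685829434027
tool axes in panel frame
 [[ 0.001 -0.     1.   ]
 [-1.    -0.     0.001]
 [ 0.    -1.    -0.   ]]
slide mm [ 0.7 73.3 -0.2]
```

View pics/w1.png

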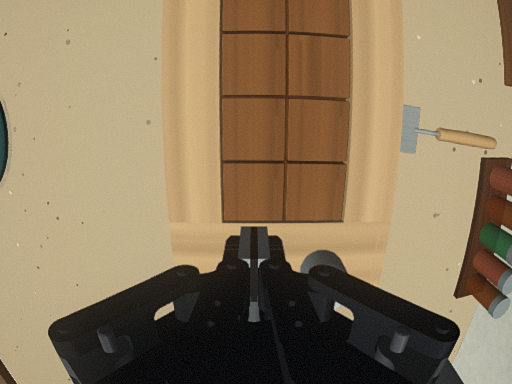

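View pics/s1.png

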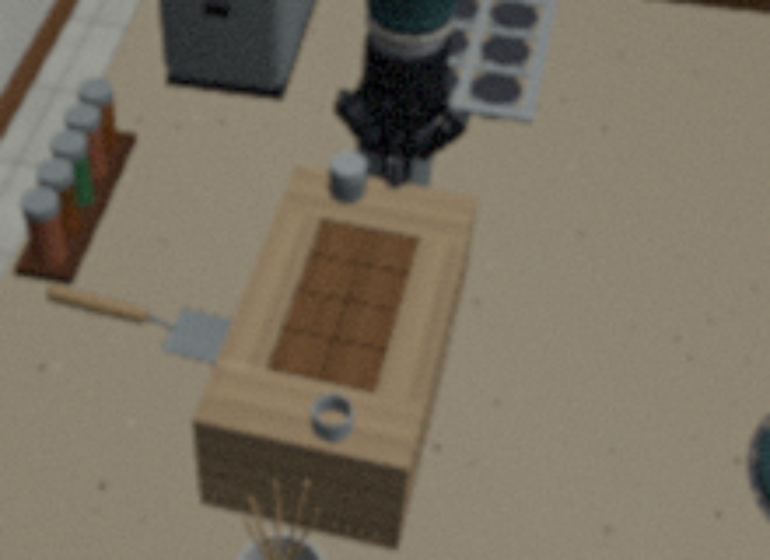

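```bash
python3 - <<'E'
from h import *
p=pickle.load(open("w1.pkl","rb"));K=np.array(p["intrinsics"]);R=Ro.from_rotvec(p["rotation"]).as_matrix();a=np.load("panel.npy")
c,s=np.cos(a[2]),np.sin(a[2])
print(np.round(p["position"],3))
def at(u,v,z=.14):
    d=np.array([(u-K[0,2])/K[0,0],(v-K[1,2])/K[1,1]]);r=np.hypot(*d)
    w=R@np.r_[np.sin(r)*d/r,np.cos(r)];w=np.array(p["position"])+w*(z-p["position"][2])/w[2];e=w[:2]-a[:2]
    return np.round(1e3*np.array([c*e[0]+s*e[1],-s*e[0]+c*e[1]]),1)
for uv,t in [((222,221),(-51,-103)),((343,221),(51,-103)),((286,161.5),(0,-52)),((287,97.5),(0,0)),((287,33.5),(0,52)),((221,97),(-51,0)),((350,98),(51,0)),((325,262),'tin top')]: print(at(*uv,.182 if t=='tin top' else .14),t)
E
```

```text
[ 0.509 -0.015  0.374]
[ -51.6 -101.9] (-51, -103)
[  53.6 -102.5] (51, -103)
[  1.3 -50.5] (0, -52)
[1.2 0.6] (0, 0)
[ 1.1 52.2] (0, 52)
[-50.1   0.9] (-51, 0)
[52.4  2.5] (51, 0)
[  29.2 -118.6] tin top
```

The grid agrees with the wrist view to within about 1.5 mm. I'll descend on the first tile.

Request:
jog_arm(
  turn=[
    [0, 0, 0],
    [0, 0, 0],
    [0, 0, 0],
    [0, 0, 0],
  ],
  slide=[
    [0, 40, 0],
    [0, 35, 0],
    [0, 9, 0],
    [0, 0, 0],
  ],
  grip=[0, 0, 0, 0],
)

```text
time: 3.4
tool_pos: [0.5025, -0.0886, 0.1626]
tcp_rot: [-1.184, 1.254, -1.248]
wrist_force: [0.2, 1.2, 0.2]
width: -0.0
```

Request:
jog_arm(
  turn=[
    [0, 0, 0],
    [0, 0, 0],
    [0, 0, 0],
    [0, 0, 0],
  ],
  slide=[
    [0, 1, 0],
    [0, 1, 0],
    [0, 1, 0],
    [0, 1, 0],
  ],
  grip=[0, 0, 0, 0],
)

```text
time: 3.8
tool_pos: [0.5052, -0.0878, 0.1614]
tcp_rot: [-1.182, 1.247, -1.25]
wrist_force: [0.2, -0.7, -0.3]
width: 0.005
```

Request:
jog_arm(
  turn=[
    [0, 0, 0],
    [0, 0, 0],
    [0, 0, 0],
  ],
  slide=[
    [0, 1, 0],
    [0, 1, 0],
    [0, 0, 0],
  ],
  grip=[0, 0, 0],
)

```text
time: 4.1
tool_pos: [0.5043, -0.0875, 0.1581]
tcp_rot: [-1.184, 1.249, -1.248]
wrist_force: [-0.9, -0.1, -1.0]
width: -0.004
```

Request:
jog_arm(
  turn=[
    [0, 0, 0],
    [0, 0, 0],
  ],
  slide=[
    [0, 1, 0],
    [0, 0, 0],
  ],
  grip=[0, 0],
)

```text
time: 4.3
tool_pos: [0.5044, -0.0876, 0.1571]
tcp_rot: [-1.183, 1.249, -1.249]
wrist_force: [0.3, 0.1, -0.4]
width: 0.001
```

Request:
jog_arm(
  turn=[
    [0, 0, 0],
    [0, 0, 0],
  ],
  slide=[
    [0, 1, 0],
    [0, 0, 0],
  ],
  grip=[0, 0],
)

```text
time: 4.5
tool_pos: [0.5045, -0.0876, 0.1571]
tcp_rot: [-1.183, 1.249, -1.249]
wrist_force: [-1.8, 0.9, 5.1]
width: 0.001
```

Request:
jog_arm(
  turn=[
    [0, 0, 0],
    [0, 0, 0],
  ],
  slide=[
    [0, 1, 0],
    [0, 0, 0],
  ],
  grip=[0, 0],
)

```text
time: 4.7
tool_pos: [0.5045, -0.0877, 0.157]
tcp_rot: [-1.183, 1.249, -1.249]
wrist_force: [-4.6, -0.1, 10.4]
width: 0.001
```

Tile (-26,-78) is solid: the tool held at z 0.157 under 10 N. I'll step along the row.

Request:
jog_arm(
  turn=[
    [0, 0, 0],
    [0, 0, 0],
    [0, 0, 0],
    [0, 0, 0],
    [0, 0, 0],
  ],
  slide=[
    [0, -8, 0],
    [-26, 0, 0.5],
    [-26, 0, 0.5],
    [0, 0, 0],
    [0, 5, 0],
  ],
  grip=[0, 0, 0, 0, 0],
)

```text
time: 5.2
tool_pos: [0.509, -0.0357, 0.159]
tcp_rot: [-1.183, 1.246, -1.249]
wrist_force: [0.2, -0.2, 0.5]
width: -0.001
```

Request:
jog_arm(
  turn=[
    [0, 0, 0],
    [0, 0, 0],
    [0, 0, 0],
    [0, 0, 0],
  ],
  slide=[
    [0, 1, 0],
    [0, 1, 0],
    [0, 1, 0],
    [0, 0, 0],
  ],
  grip=[0, 0, 0, 0],
)

```text
time: 5.6
tool_pos: [0.5082, -0.0361, 0.157]
tcp_rot: [-1.182, 1.251, -1.249]
wrist_force: [-4.8, 2.7, 12.2]
width: 0.0
```

Tile (-26,-26) is also solid (12 N, no give).

Request:
jog_arm(
  turn=[
    [0, 0, 0],
    [0, 0, 0],
    [0, 0, 0],
    [0, 0, 0],
    [0, 0, 0],
  ],
  slide=[
    [0, -8, 0],
    [-26, 0, 0],
    [-26, 0, 0],
    [0, 0, 0],
    [0, 5, 0],
  ],
  grip=[0, 0, 0, 0, 0],
)

```text
time: 6.1
tool_pos: [0.5117, 0.0158, 0.1587]
tcp_rot: [-1.183, 1.247, -1.249]
wrist_force: [0.7, 0.1, 0.4]
width: 0.004
```

Request:
jog_arm(
  turn=[
    [0, 0, 0],
    [0, 0, 0],
    [0, 0, 0],
    [0, 0, 0],
  ],
  slide=[
    [0, 1, 0],
    [0, 1, 0],
    [0, 1, 0],
    [0, 0, 0],
  ],
  grip=[0, 0, 0, 0],
)

```text
time: 6.5
tool_pos: [0.5111, 0.0154, 0.157]
tcp_rot: [-1.183, 1.25, -1.249]
wrist_force: [-4.6, 1.5, 12.4]
width: -0.0
```

Tile (-26,+26) is solid too.

Request:
jog_arm(
  turn=[
    [0, 0, 0],
    [0, 0, 0],
    [0, 0, 0],
    [0, 0, 0],
    [0, 0, 0],
  ],
  slide=[
    [0, -8, 0],
    [-26, 0, 0],
    [-26, 0, 0],
    [0, 0, 0],
    [0, 5, 0],
  ],
  grip=[0, 0, 0, 0, 0],
)

```text
time: 7.0
tool_pos: [0.5144, 0.0677, 0.1586]
tcp_rot: [-1.183, 1.247, -1.249]
wrist_force: [-0.4, 0.4, 0.3]
width: -0.004
```

Request:
jog_arm(
  turn=[
    [0, 0, 0],
    [0, 0, 0],
    [0, 0, 0],
    [0, 0, 0],
  ],
  slide=[
    [0, 1, 0],
    [0, 1, 0],
    [0, 1, 0],
    [0, 0, 0],
  ],
  grip=[0, 0, 0, 0],
)

```text
time: 7.4
tool_pos: [0.5139, 0.0673, 0.157]
tcp_rot: [-1.183, 1.25, -1.25]
wrist_force: [-5.2, 1.6, 11.4]
width: 0.001
```

Tile (-26,+78) is solid, so I'll cross to the +x row.

Request:
jog_arm(
  turn=[
    [0, 0, 0],
    [0, 0, 0],
    [0, 0, 0],
    [0, 0, 0],
    [0, 0, 0],
  ],
  slide=[
    [0, -8, 0],
    [0, 0, 26],
    [0, 0, 26],
    [0, 0, 0],
    [0, 5, 0],
  ],
  grip=[0, 0, 0, 0, 0],
)

```text
time: 7.9
tool_pos: [0.5662, 0.0645, 0.1584]
tcp_rot: [-1.183, 1.249, -1.25]
wrist_force: [-0.3, -0.0, -0.8]
width: 0.001
```

Request:
jog_arm(
  turn=[
    [0, 0, 0],
    [0, 0, 0],
    [0, 0, 0],
    [0, 0, 0],
  ],
  slide=[
    [0, 1, 0],
    [0, 1, 0],
    [0, 1, 0],
    [0, 0, 0],
  ],
  grip=[0, 0, 0, 0],
)

```text
time: 8.3
tool_pos: [0.5655, 0.0646, 0.157]
tcp_rot: [-1.183, 1.248, -1.25]
wrist_force: [-2.1, -1.7, 9.7]
width: -0.001
```

Tile (+26,+78) is solid.

Request:
jog_arm(
  turn=[
    [0, 0, 0],
    [0, 0, 0],
    [0, 0, 0],
    [0, 0, 0],
    [0, 0, 0],
  ],
  slide=[
    [0, -8, 0],
    [26, 0, 0],
    [26, 0, 0],
    [0, 0, 0],
    [0, 5, 0],
  ],
  grip=[0, 0, 0, 0, 0],
)

```text
time: 8.8
tool_pos: [0.5628, 0.0132, 0.1586]
tcp_rot: [-1.182, 1.25, -1.25]
wrist_force: [0.5, -0.5, 1.1]
width: 0.001
```

Request:
jog_arm(
  turn=[
    [0, 0, 0],
    [0, 0, 0],
    [0, 0, 0],
    [0, 0, 0],
  ],
  slide=[
    [0, 1, 0],
    [0, 1, 0],
    [0, 1, 0],
    [0, 0, 0],
  ],
  grip=[0, 0, 0, 0],
)

```text
time: 9.2
tool_pos: [0.5628, 0.0139, 0.1551]
tcp_rot: [-1.184, 1.249, -1.248]
wrist_force: [-1.3, 0.0, 1.2]
width: -0.001
```

Tile (+26,+26) gives, with z at 0.155 and a low force. I'll keep pressing slowly to its stop.

Request:
jog_arm(
  turn=[
    [0, 0, 0],
    [0, 0, 0],
    [0, 0, 0],
    [0, 0, 0],
    [0, 0, 0],
  ],
  slide=[
    [0, 1, 0],
    [0, 1, 0],
    [0, 1, 0],
    [0, 1, 0],
    [0, 1, 0],
  ],
  grip=[0, 0, 0, 0, 0],
)

```text
time: 9.7
tool_pos: [0.5632, 0.0135, 0.1503]
tcp_rot: [-1.183, 1.249, -1.249]
wrist_force: [-0.5, 1.6, 1.7]
width: 0.002
```

Request:
jog_arm(
  turn=[
    [0, 0, 0],
    [0, 0, 0],
    [0, 0, 0],
    [0, 0, 0],
  ],
  slide=[
    [0, 1, 0],
    [0, 1, 0],
    [0, 1, 0],
    [0, 0, 0],
  ],
  grip=[0, 0, 0, 0],
)

```text
time: 10.1
tool_pos: [0.5634, 0.0134, 0.149]
tcp_rot: [-1.182, 1.248, -1.249]
wrist_force: [-5.2, 1.5, 11.3]
width: 0.001
```

Request:
jog_arm(
  turn=[
    [0, 0, 0],
    [0, 0, 0],
    [0, 0, 0],
  ],
  slide=[
    [0, 1, 0],
    [0, 0, 0],
    [0, 0, 0],
  ],
  grip=[0, 0, 0],
)

```text
time: 10.4
tool_pos: [0.5634, 0.0134, 0.1489]
tcp_rot: [-1.182, 1.248, -1.249]
wrist_force: [-6.1, 1.7, 15.3]
width: -0.002
```

Request:
jog_arm(
  turn=[
    [0, 0, 0],
    [0, 0, 0],
    [0, 0, 0],
    [0, 0, 0],
    [0, 0, 0],
  ],
  slide=[
    [0, -5, 0],
    [0, -20, 0],
    [0, -40, 0],
    [0, -45, 0],
    [0, -20, 0],
  ],
  grip=[0, 0, 0, 0, 0],
)

```text
time: 10.9
tool_pos: [0.565, 0.0129, 0.2806]
tcp_rot: [-1.179, 1.244, -1.253]
wrist_force: [0.3, -0.6, -0.2]
width: 0.003
```

Request:
jog_arm(
  turn=[
    [0, 0, 0],
    [0, 0, 0],
    [0, 0, 0],
    [0, 0, 0],
    [0, 0, 0],
  ],
  slide=[
    [40, 0, -20],
    [44, 0, -22],
    [44, 0, -22],
    [40, 0, -20],
    [0, 0, 0],
  ],
  grip=[0, 0, 0, 0, 0],
)

```text
time: 11.4
tool_pos: [0.4675, -0.1541, 0.2758]
tcp_rot: [-1.183, 1.253, -1.254]
wrist_force: [1.0, 0.2, -0.6]
width: 0.001
```

```bash
python3 - <<'E'
from h import *
from workcell import eyes
go()
ims=[]
for n,(x0,x1,y0,y1) in {"top":(180,345,160,260),"scene":(200,365,140,240)}.items():
    p=eyes.read_camera(n);q=pickle.load(open(n+"0.pkl","rb"))
    ims.append(np.hstack([cv2.resize(i["img"][y0:y1,x0:x1],(396,240),interpolation=2) for i in(q,p)]))
    pickle.dump(p,open(n+"1.pkl","wb"))
cv2.imwrite("pics/end.png",np.vstack(ims)[:,:,::-1])
E
```

```text
t 11.4 panel xy mm [ -59.2 -147. ] z 0.2758 F [ 1.02  0.18 -0.63] w 0.0014150736359429122
tool axes in panel frame
 [[-0.005 -0.001  1.   ]
 [-1.    -0.003 -0.005]
 [ 0.003 -1.    -0.001]]
```

View pics/end.png

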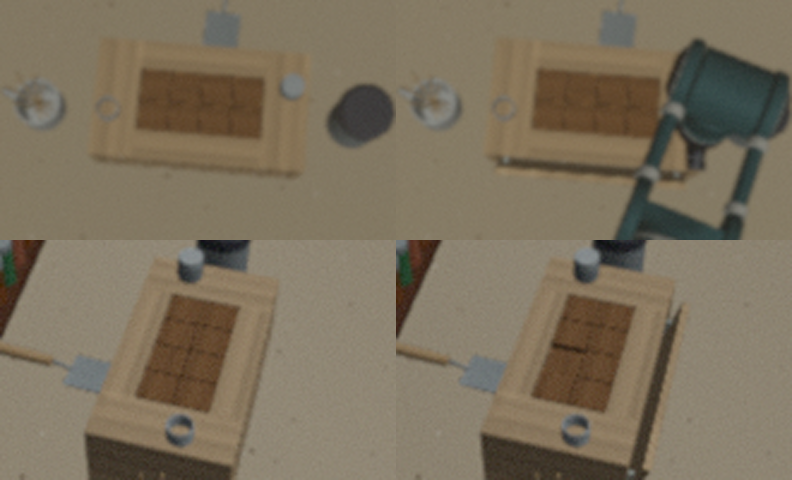

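The "after" frames show the drawer tipped open along the unit's front edge and one sunken tile. I'll move well clear and check everything.

Request:
jog_arm(
  turn=[
    [0, 0, 0],
    [0, 0, 0],
    [0, 0, 0],
    [0, 0, 0],
    [0, 0, 0],
  ],
  slide=[
    [40, 0, -15],
    [44, 0, -20],
    [44, 0, -20],
    [44, 0, -20],
    [40, 0, -15],
  ],
  grip=[0, 0, 0, 0, 0],
)

```text
time: 12.0
tool_pos: [0.3687, -0.3576, 0.2761]
tcp_rot: [-1.184, 1.247, -1.248]
wrist_force: [0.1, 0.3, 0.2]
width: 0.0
```

Request:
jog_arm(
  turn=[
    [0, 0, 0],
    [0, 0, 0],
    [0, 0, 0],
    [0, 0, 0],
    [0, 0, 0],
  ],
  slide=[
    [40, 0, -15],
    [40, 0, -15],
    [0, 0, 0],
    [0, 0, 0],
    [0, 0, 0],
  ],
  grip=[0, 0, 0, 0, 0],
)

```text
time: 12.5
tool_pos: [0.3355, -0.4338, 0.2758]
tcp_rot: [-1.183, 1.248, -1.247]
wrist_force: [-0.0, 1.1, -0.2]
width: 0.001
```

```bash
python3 - <<'E'
from h import *
from workcell import eyes
go()
ims=[]
a=np.load("panel.npy");c,s=np.cos(a[2]),np.sin(a[2])
for n,(x0,x1,y0,y1) in {"top":(180,345,160,260),"scene":(200,365,140,240)}.items():
    p=eyes.read_camera(n);q=pickle.load(open(n+"0.pkl","rb"))
    ims.append(np.hstack([cv2.resize(i["img"][y0:y1,x0:x1],(396,240),interpolation=2) for i in(q,p)]))
    print(n,[(t,) for t in ()])
    # surfaces
    for (x,y) in [(.026,.026),(.026,-.026),(-.026,.026)]:
        W=np.r_[a[0]+c*x-s*y,a[1]+s*x+c*y,.14];R=Ro.from_rotvec(p["rotation"]).as_matrix();k=R.T@(W-p["position"]);K=p["intrinsics"]
        u,v=int(K[0][0]*k[0]/k[2]+K[0][2]),int(K[1][1]*k[1]/k[2]+K[1][2])
        print((x,y),"depth before/after",[np.median(i["depth"][v-2:v+3,u-2:u+3]).round(4) for i in(q,p)])
    df=cv2.absdiff(p["img"],q["img"]).max(2);m=(cv2.GaussianBlur(df,(5,5),0)>25).astype(np.uint8)
    k,l,st,_=cv2.connectedComponentsWithStats(m);print("changed blobs",[x.tolist() for x in st[1:] if x[4]>8])
cv2.imwrite("pics/end2.png",np.vstack(ims)[:,:,::-1])
E
```

```text
t 12.5 panel xy mm [-175.9 -433.4] z 0.2758 F [-0.01  1.08 -0.22] w 0.0012465395515557304
tool axes in panel frame
 [[ 0.002 -0.     1.   ]
 [-1.     0.001  0.002]
 [-0.001 -1.    -0.   ]]
top []
(0.026, 0.026) depth before/after [np.float32(1.4136), np.float32(1.4225)]
(0.026, -0.026) depth before/after [np.float32(1.4137), np.float32(1.4132)]
(-0.026, 0.026) depth before/after [np.float32(1.4027), np.float32(1.403)]
changed blobs [[236, 224, 276, 160, 18140], [226, 227, 73, 9, 247], [181, 297, 109, 87, 4155], [238, 308, 10, 16, 104], [265, 331, 6, 5, 15], [282, 345, 31, 39, 249], [257, 365, 6, 8, 23]]
scene []
(0.026, 0.026) depth before/after [np.float32(1.2194), np.float32(1.2312)]
(0.026, -0.026) depth before/after [np.float32(1.2545), np.float32(1.2537)]
(-0.026, 0.026) depth before/after [np.float32(1.2123), np.float32(1.2106)]
changed blobs [[337, 0, 59, 95, 2444], [407, 0, 6, 3, 15], [413, 0, 37, 25, 361], [385, 0, 127, 212, 12794], [385, 20, 27, 59, 742], [295, 168, 25, 79, 494], [473, 184, 26, 28, 257], [449, 186, 15, 20, 129], [392, 191, 28, 39, 581], [420, 202, 36, 23, 393]]
```

View pics/end2.png

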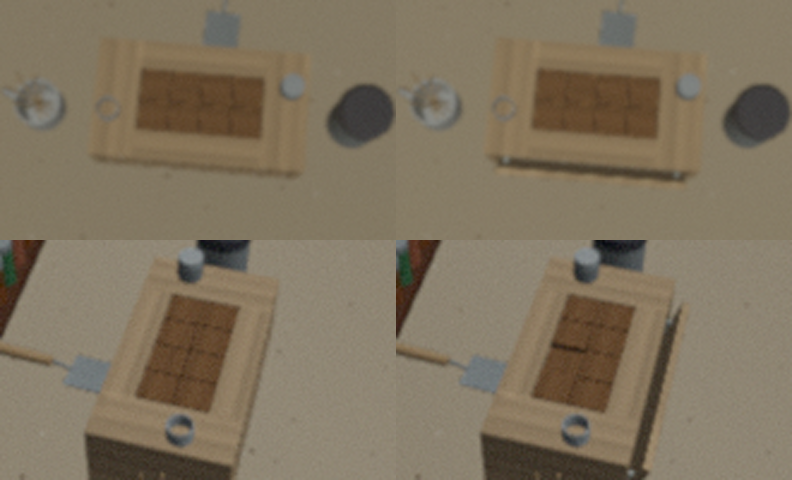

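The drawer stands open and the catch tile is about 8–9 mm down. Apart from the arm, only the drawer and that tile have changed. I'll hand in.

```bash
python3 -c "
from workcell import bot
print(bot.finish_job())"
```

```text
the job is handed in; nothing more can be done
None
```

The hidden catch was the tile at panel (+26, +26) mm. I pressed it fully in, the drawer tipped open on its own, and I handed the job in with the arm clear.

- **Search:** I felt six tiles with the closed fingertips. The first five, the whole front row and then (+26, +78), held firm at about 10–12 N; the sixth gave. The remaining two did not need testing.
- **Press:** The catch tile moved 8 mm, with the TCP going from z 0.157 to 0.149. It then held against its stop at about 15 N, well under the limits.
- **Last checks:**
  - The drawer stands open in the top and scene views. I did not measure its angle.
  - Top-camera depth shows the tile about 9 mm down, and two of the other tiles I checked are unchanged.
  - Comparing the before and after images, only the drawer, the tile and the arm's own area changed.
  - I handed in at about 12.6 s, with the arm about 0.45 m from the panel and no contact force.
- **Disagreements:** Before contact, the two camera fits of the panel centre differed by about 3 mm. Triangulating its corners put the top about 2–5 mm above the stated 140 mm, but contact by touch agreed with 140 mm.

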